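Fit the live-voltage indicator, try the enclosure cover, free its catch and hold it open

ROBOT

A 6-joint arm with a two-finger parallel gripper is mounted at the origin on the work surface. World frame = base frame: x ahead of the robot, y to its left, z up, the work surface at z = 0. Lengths are in m, angles in rad, forces in N, time in s.
With the tool pointing down it reaches from about 0.425 to 0.95 m from the base axis. Payload 3.5 kg.
Tool frame: the origin (TCP) lies at the very end of the fingers, on their centre line; the grasp point (between the pads) lies 19 mm behind it (grip_depth is the distance from the TCP to the grasp point, in m); x points along the fingers, z is the direction in which the jaws open and shut, and the axes are right-handed (so a half turn about x gives the same grasp; the last joint's range is limited). The gripper opens to 85 mm and grips with 20 to 120 N. Pads are 22 mm wide; open, the fingers measure 114 mm over their backs; the gripper's body (76 mm by 85 mm) begins 54 mm behind the grasp point. The pads swing forward as they close: fully open they stand 13 mm farther back than shut.
Start: joints at [1.186, 0.286, 1.577, -0, 1.279, -0.15], TCP at [0.157, 0.656, 0.206] pointing down, gripper open.
Joint ranges: [-2.77, 2.77], [-0.9, 2.22], [0.21, 2.48], [-1.53, 4.67], [0.24, 2.81], [-2.84, 2.84]. Speed limits (rad/s): [2.79, 2.79, 3.14, 3.14, 3.14, 3.14].

INTERFACE

Orientations are given as a unit quaternion [x, y, z, w].
In Python, from plant import get_state, read_camera, calibration, sign_off, recognise, grip_depth gives the robot as it stands. The module is installed in compiled form; this text tells all that it offers.
- The arm moves only by the tool servo_tool, never from a script. Its argument "deltas" is a list that holds one entry, the list of rows, each a list of 4 numbers: the shift along the world's x, y, z scaled (see below), then the turn about the world's z scaled (see below). In form: [[[tx, ty, tz, spin], ...]]. A call has exactly 5 rows; each row is the pose to reach, as a shift and turn from the pose commanded when the call began; what a row does not reach only later rows make up. The controller multiplies each number of a shift by 10 cm and each number of a turn by 90 degrees. A row lasts 1/10 s, in which the tool goes at most 50 mm and 8.59 degrees, less where a joint would pass 70% of its speed; a pose out of reach is approached as far as the arm can. A call with a number of a shift or a turn outside -1 to 1 is refused whole. A call with a gripper value outside its range is refused whole. "claw" is the gripper's target within -1 to 1 (fully open at 1, half-way at 0, shut at -1), set as the call begins (left out, the last holds). The fingers move at their own pace and stop on an object; "force" is the grip in N (left out, the last holds). Time passes only in rows, so rows that repeat a pose let the fingers close, or fill a call up. It gives the time, the measured TCP pose, the force and the opening at its end, in the units of the state.
- get_state(): the state, without advancing time (a new reading comes with each control period).
- read_camera(name): name is "scene" or "top" or "wrist"; returns the picture (384x512x3 uint8, blue, green, red); there is no depth.
- calibration(name): a dict with "intrinsics" (3x3 intrinsics, pixels), "R" (3x3) and "t" (3): a world point X has camera coordinates R X + t; the wrist camera has in their place "T_tool_cam" (4x4, takes a point from camera to tool coordinates, whose origin is the TCP and whose axes are the tool frame's). Camera axes: x right, y down, z forward; pixel columns grow to the right and rows downward; lengths in m; the calibration is good to about 2 mm. A picture is of the moment at which its call begins: read the wrist's pose just before it. calibration takes no time and is no camera call.
- sign_off(): hands the job in, once; it reports no verdict.
Trained networks look in the newest picture that a camera, given by its name, has taken for a name from the list of things; names that differ only in an ending like _2 or _b are one class to them, and where a whole thing is asked for, a point or a joint stands for the part that bears it (a point fixed in the world has none). Each returns a list of dicts, best first, with "p" (0 to 1); they miss things now and then, are a little off and sometimes report something else, mostly with a low value. They report only what shows in the picture. A call takes as long as a camera call.
- recognise(camera, query): "at" ([x, y, z] in m, in world coordinates, good to about 4 mm: the middle of the surface that is visible of it).
The state is a dict: "time": time; "qpos": joint angles; "dq": joint speeds; "joint_efforts": joint torques, N m; "eef_pos": TCP position; "tcp_rot": TCP orientation; "contact_force": force on the tool from outside, world axes, zero at the start; "wrist_torque": the same for the moment, N m; "opening": opening from 0.0 (shut) to 1.0 (fully open).
Only numpy, scipy, OpenCV 4.12 (cv2) and the standard library are available. Lean on these libraries where they do the work, as an engineer would, in place of code of your own. Each camera call takes 0.05 s, during which the arm holds its last target. There are 200 camera calls.

TASK

Before the grey enclosure is opened, take the black voltage indicator from its wooden stand, plug its pin fully home in the test terminal beside the enclosure and let go of it there. Then, before touching the thumb slide, tug the cover upward by its bar handle to learn whether it is caught; if it is, push the thumb slide all the way over to the left to free the catch. Raise the cover by its bar handle to about 60 degrees and finish while still holding the handle there (the cover falls shut if let go), without disturbing the other things on the bench.

Things in the scene. Friction and masses are not known exactly. Their poses are not given: they have to be found in the camera images.
- indicator: Black upright voltage indicator: a round body 20 mm in diameter and 75 mm tall on a steel pin 7 mm in diameter and 30 mm long with a chamfered end; about 60 g. Origin at the very tip of the pin, z up along it: the body spans 30 to 105 mm above the origin, its flat shoulder is at 30 mm. It starts standing upright in the stand, pin in the hole.
- stand: Fixed wooden block, 70 x 70 x 35 mm, with one 10 mm hole in the middle of its top in which the indicator stands. Origin at the centre of its underside.
- enclosure: Fixed grey metal enclosure on a plywood board 300 (x) x 420 (y) x 18 mm. Origin on the table under its centre; x away from the robot to the cover's hinge, y left, z up. Enclosure: x -110 to 110, y -120 to 120 mm, top 108 mm above the table. x -110 to -65 mm is a fixed front ledge with the thumb slide; the cover closes the rest. A terminal block, 50 x 50 mm, top 88 mm up, is fixed to its left side.
- socket (a point): Mouth of the test terminal: centre of the round hole in the top of the terminal block, 88 mm above the table. The hole is 10 mm in diameter, chamfered, 34 mm deep; with the pin fully home the indicator's shoulder rests on the block and the pin's tip is 30 mm below this point. z up; axes parallel to the enclosure's.
- cover (a joint): Angle of the cover about its far edge (rad): 0 shut, grows as the front rises, stop at 1.8; below about 1.5 it falls shut. Weighs 0.3 to 0.55 kg. If the hidden catch holds it, it lifts only about 0.05 rad (7 mm at the handle) and stops hard; if not caught it lifts on with about 2 to 3 N. Whether it is caught cannot be seen from outside.
- cover_hinge (a point): Middle of the cover's hinge line, 108 mm above the table at the enclosure's x = 110 mm; the hinge line runs along the enclosure's y. The cover reaches from here 172 mm towards the robot, is 240 mm wide and 4 mm thick.
- handle_bar (a point): Middle of the steel bar handle on the cover (round bar, 10 mm thick, 80 mm long along y on end posts, about 65 mm clear), 35 mm above the cover's top face (147 mm above the table when shut). From the hinge line it lies 145 mm towards the robot and 39 mm up when shut, and 55 mm right of the cover's middle; it moves on an arc about the hinge. The bar can turn between fingers that stay pointing down.
- slide (a joint): Thumb slide's travel (m): 0 as found, 0.022 fully over, towards the enclosure's +y (left). It needs about 2 to 4 N and stays where it is left. Pushed fully over, it drives the hidden catch back; the catch then stays back.
- slide_top (a point): Centre of the top of the thumb slide: a grey upright fin 24 mm (x) x 12 mm (y) x 26 mm tall standing on the front ledge left of the middle; its top is 134 mm above the table.
- round_box: Bystander: round white junction box, 52 mm in diameter, 28 mm tall, loose on the board right of the enclosure. Origin under its centre.
- tape_roll: Bystander: white roll of tape, 100 mm across, 19 mm tall, lying flat. Origin under its centre.
- screwdriver: Bystander: screwdriver lying on the front strip of the board, 200 mm long, black handle 26 mm thick. Origin under its middle.
- cleaver: Bystander: small dark fibre cleaver, 70 x 55 x 70 mm. Origin under its centre.
- bottle: Bystander: white bottle, 52 mm in diameter, 130 mm tall. Origin under its centre.
- trunking: Bystander: white U-shaped offcut of trunking, 40 x 150 x 25 mm. Origin under its centre.
- parts_tray: Bystander: grey open parts tray, 110 x 150 x 35 mm. Origin under its centre.

How it is judged:
On the way, in this order (a step that is already met when the one before it is completed fails the run):
1. the indicator's pin is fully home in the test terminal and let go, the thumb slide not yet moved (horizontal distance between indicator and socket below 0.004 m and z of indicator in the frame of socket below -0.025 m and angle between indicator's own z axis and vertical below 0.1 rad and contact force between the fingers and indicator below 0.2 N and value of joint slide below 0.004 m), for 0.2 s.
2. the cover is tugged upward (it lifts at least 0.02 rad) while the thumb slide is still where it was found (value of joint cover above 0.02 rad and value of joint slide below 0.004 m and contact force between the fingers and cover above 0.3 N and distance between the grasp point and handle_bar below 0.05 m), for 0.1 s.
3. the cover is raised by its handle past 45 degrees (value of joint cover above 0.785 rad and contact force between the fingers and cover above 0.3 N and distance between the grasp point and handle_bar below 0.05 m), for 0.2 s.
At the end, for the whole second after the job is handed in: Cover still at 46 to 77 degrees (0.8 to 1.35 rad), held by fingers at its bar handle (over 0.3 N, grasp within 50 mm of the bar); indicator untouched in the terminal, pin over 25 mm deep, within 4 mm of the axis and 0.1 rad of upright; every bystander within 30 mm of its start (value of joint cover between 0.8 and 1.35 rad and velocity of joint cover between -0.1 and 0.1 rad/s and contact force between the fingers and cover above 0.3 N and distance between the grasp point and handle_bar below 0.05 m and horizontal distance between indicator and socket below 0.004 m and z of indicator in the frame of socket below -0.025 m and angle between indicator's own z axis and vertical below 0.1 rad and contact force between the fingers and indicator below 0.2 N and distance of each of round_box, tape_roll, screwdriver, cleaver, bottle, trunking, parts_tray from where it was at the start of the episode below 0.03 m); the arm keeps its last pose, push and grip.
It fails at once if a bystander is knocked more than 60 mm away or tipped over (distance of any of round_box, tape_roll, screwdriver, cleaver, bottle, trunking, parts_tray from where it was at the start of the episode above 0.06 m or angle between any of round_box, tape_roll, cleaver, bottle, trunking, parts_tray's own z axis and vertical above 0.6 rad).
It also fails if it takes over 67 s, if anything falls off the work surface, if the arm or the gripper's body presses on something with over 40 N, if the wrist force passes 120 N, or if a joint passes its speed limit or range.

## Working session

There is one attempt and no reset: what is moved stays moved. The work goes in short steps, Python scripts to look and compute and a tool call to move; the robot and the scene stay as the last step left them, time stands still between calls to the robot, and variables do not carry over. Pictures are saved under pics/ and viewed, about 8 in all and at most 12, crops included, and the job is handed in when it is done.

Besides the shell and the picture viewer there is one more tool, called after "Request:" as a command line: name --argument value ..., lists and objects as JSON in quotes. servo_tool: Moves the arm, as the interface text tells. Its arguments: {"type":"object","properties":{"deltas":{"type":"array"},"claw":{"type":"number"},"force":{"type":"number"}},"required":["deltas"]}

```bash
mkdir -p pics; python3 - <<'E'
from plant import *
import cv2,numpy as np
s=get_state();print({k:np.round(v,3).tolist() for k,v in s.items()},grip_depth)
a=read_camera("scene");b=read_camera("top")
cv2.imwrite("pics/a.png",a);cv2.imwrite("pics/b.png",b)
for c in("scene","top"):
  for q in["indicator","stand","enclosure","cover","slide","handle_bar","slide_top","screwdriver","round_box","tape_roll","cleaver","bottle","trunking","parts_tray"]:
    try:
      print(c,q,[(np.round(d["at"],3).tolist(),round(d["p"],2)) for d in recognise(c,q)[:2]])
    except Exception as e: print(c,q,e)
  k=calibration(c);print(np.round(k["intrinsics"],1).tolist(),np.round(k["R"],3).tolist(),np.round(k["t"],3).tolist())
print(calibration("wrist"))
print(get_state()["time"])
E
```

```text
{'time': 0.0, 'qpos': [1.186, 0.287, 1.578, -0.0, 1.279, -0.15], 'dq': [0.001, -0.001, 0.0, -0.001, 0.001, 0.001], 'joint_efforts': [-0.001, -40.6, -29.261, -0.0, 0.006, -0.0], 'eef_pos': [0.157, 0.656, 0.205], 'tcp_rot': [-0.438, 0.556, 0.438, 0.554], 'contact_force': [0.714, -0.156, -0.359], 'wrist_torque': [-0.043, 0.026, -0.071], 'opening': 1.004} 0.0187
scene indicator [([0.529, -0.413, 0.081], 0.5)]
scene stand [([0.543, -0.415, 0.034], 0.81)]
scene enclosure [([0.637, -0.048, 0.067], 0.8)]
scene cover [([0.606, 0.012, 0.108], 0.57), ([0.336, -0.335, 0.012], 0.43)]
scene slide [([0.498, 0.077, 0.127], 0.5), ([0.336, -0.331, 0.014], 0.37)]
scene handle_bar [([0.607, 0.005, 0.111], 0.95), ([0.476, 0.405, 0.065], 0.73)]
scene slide_top []
scene screwdriver [([0.544, -0.136, 0.041], 0.66), ([0.439, -0.088, 0.036], 0.4)]
scene round_box [([0.544, -0.138, 0.045], 0.9), ([0.476, 0.404, 0.067], 0.57)]
scene tape_roll [([0.316, 0.261, 0.015], 0.64)]
scene cleaver [([0.407, 0.376, 0.031], 0.88)]
scene bottle [([0.476, 0.406, 0.064], 0.92)]
scene trunking [([0.333, -0.33, 0.016], 0.93), (
[... 823 characters left out ...]
2, 0.002], 0.57)]
[[404.8, 0.0, 253.5], [0.0, 404.8, 189.7], [0.0, 0.0, 1.0]] [[-0.006, -1.0, 0.01], [-0.998, 0.006, -0.064], [0.063, -0.01, -0.998]] [0.008, 0.53, 1.292]
{'intrinsics': array([[297.38467465,   0.        , 254.66373317],
       [  0.        , 297.38467465, 192.88985825],
       [  0.        ,   0.        ,   1.        ]]), 'T_tool_cam': array([[ 7.21208120e-04, -3.22222732e-01,  9.46663610e-01,
        -1.67277080e-01],
       [ 6.25357337e-04, -9.46663526e-01, -3.22223180e-01,
         8.27809956e-02],
       [ 9.99999544e-01,  8.24393008e-04, -4.81237072e-04,
         1.18653361e-03],
       [ 0.00000000e+00,  0.00000000e+00,  0.00000000e+00,
         1.00000000e+00]])}
1.5
```

View pics/a.png

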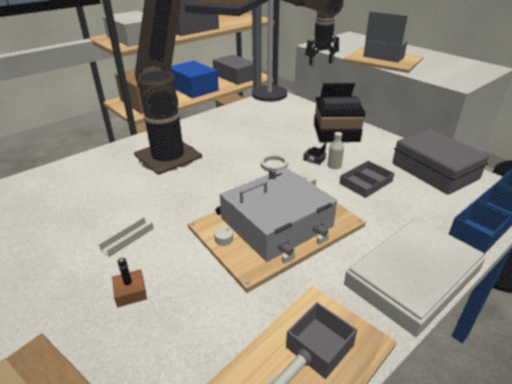

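View pics/b.png

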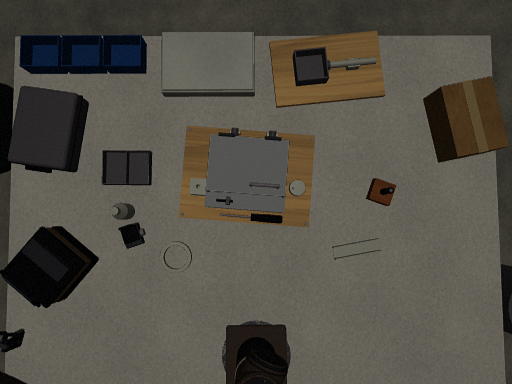

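The top view shows the enclosure, slightly rotated, around (247,172). The terminal block is near (198,187), the handle bar near (265,185), the slide near (223,200) and the indicator on its stand near (383,191). I'll enlarge that region to pick pixels more precisely.

```bash
cat > h.py <<'E'
from plant import *
import cv2,numpy as np
from scipy.spatial.transform import Rotation as Ro
def cam(c,s=None):
  k=calibration(c);K=np.array(k["intrinsics"])
  if c=="wrist":
    s=s or get_state();T=np.array(k["T_tool_cam"]);Rt=Ro.from_quat(s["tcp_rot"]).as_matrix()
    A=Rt@T[:3,:3];return K,A,Rt@T[:3,3]+s["eef_pos"]
  R=np.array(k["R"]);return K,R.T,-R.T@np.array(k["t"])
def ray(c,uv,z,s=None):
  K,A,o=cam(c,s);d=A@np.linalg.solve(K,[*uv,1]);return o+d*(z-o[2])/d[2]
def pix(c,X,s=None):
  K,A,o=cam(c,s);p=K@(A.T@(np.array(X)-o));return p[:2]/p[2]
E
python3 - <<'E'
import cv2
b=cv2.imread("pics/b.png")[120:235,175:325]
a=cv2.resize(b,None,fx=5.3333,fy=5.2174,interpolation=cv2.INTER_CUBIC)
cv2.imwrite("pics/c.png",cv2.convertScaleAbs(a,alpha=1.6))
E
```

```text
(no output)
```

View pics/c.png

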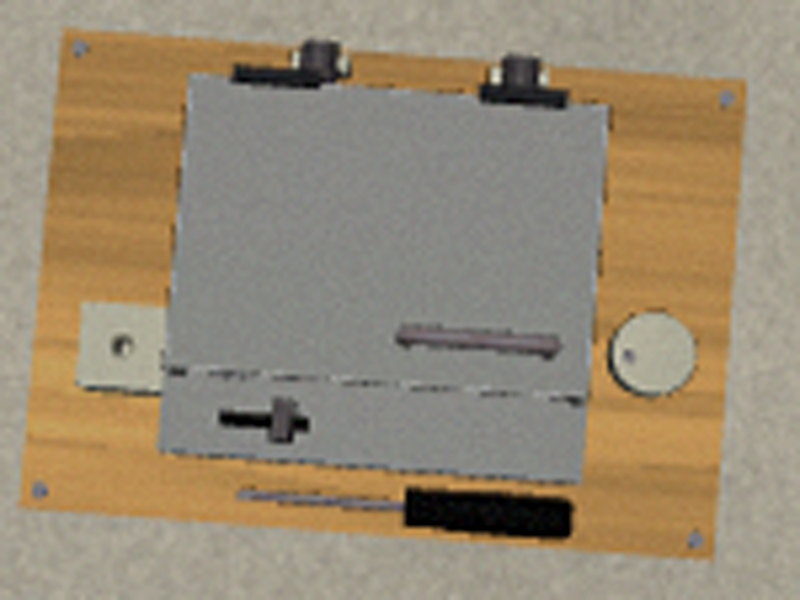

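The enlarged crop shows the enclosure's top corners at (188,74), (609,104), (581,482) and (160,452). The terminal hole is at (123,346), the bar middle at (479,342) and the slide top at (283,420). Next I'll convert these to world positions.

```bash
python3 - <<'E'
from h import *
f=lambda u,v,z:ray("top",((u+.5)/5.3333-.5+175,(v+.5)/5.2174-.5+120),z)
P=[f(*p,.108) for p in[(188,74),(609,104),(581,482),(160,452)]]
for p in P:print(p.round(4))
c=np.mean(P,0);print("centre",c)
L=[P[0]-P[1],P[3]-P[2]];print([np.linalg.norm(l) for l in L],[np.arctan2(-l[0],l[1]) for l in L])
B=[f(*p,z) for p,z in[((65,30),.018),((746,80),.018),((713,558),.018),((21,507),.018)]]
print("board",np.mean(B,0),[np.arctan2(-l[0],l[1]) for l in(B[0]-B[1],B[3]-B[2])])
print("hole",f(123,346,.088));print("bar",f(479,342,.152),f(398,337,.152),f(560,348,.152));print("slide",f(283,420,.134))
a=cv2.imread("pics/b.png")[165:215,350:420];a=cv2.resize(a,None,fx=8,fy=8,interpolation=cv2.INTER_CUBIC);a=cv2.convertScaleAbs(a,alpha=2.)
b=cv2.imread("pics/a.png")[250:310,90:165];b=cv2.resize(b,(500,400),interpolation=cv2.INTER_CUBIC)
m=np.zeros((400,1060,3),np.uint8);m[:,:560]=a;m[:,560:]=b;cv2.imwrite("pics/d.png",cv2.resize(m,(795,300)))
E
```

```text
[0.6942 0.1368 0.108 ]
[ 0.6755 -0.1024  0.108 ]
[ 0.4562 -0.0841  0.108 ]
[0.4748 0.1524 0.108 ]
centre [0.57518835 0.02569112 0.108     ]
[np.float64(0.23999454473752), np.float64(0.2372387462770886)] [np.float64(-0.07781823270157417), np.float64(-0.07871252705134865)]
board [0.57529859 0.02514081 0.018     ] [np.float64(-0.07996012060680666), np.float64(-0.08133878629814235)]
hole [0.53744822 0.17590002 0.088     ]
bar [ 0.53389579 -0.02571745  0.152     ] [0.53692565 0.01832974 0.152     ] [ 0.53030703 -0.06977737  0.152     ]
slide [0.49181325 0.08191554 0.134     ]
```

View pics/d.png

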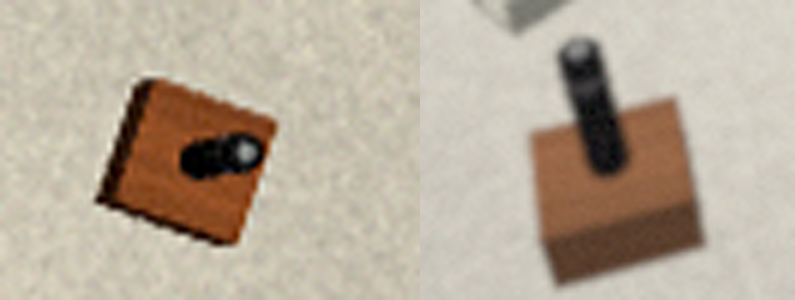

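```bash
python3 - <<'E'
from h import *
g=lambda u,v:((u+.5)/6-.5+350,(v+.5)/6-.5+165)
print("ind top",ray("top",g(245,152),.110)," base",ray("top",g(195,160),.035))
print("stand",np.mean([ray("top",g(*p),.035) for p in[(155,78),(277,124),(238,245),(118,202)]],0))
print("ind scene",ray("scene",(90+(158+.5)/5-.5,250+(52+.5)/5-.5),.110))
R=Ro.from_quat(get_state()["tcp_rot"]).as_matrix();print(R.round(3),np.degrees(np.arctan2(R[1,2],R[0,2])))
E
```

```text
ind top [ 0.52053354 -0.40684009  0.11      ]  base [ 0.52099305 -0.40623547  0.035     ]
stand [ 0.51984534 -0.40728017  0.035     ]
ind scene [ 0.52019672 -0.40772873  0.11      ]
[[-0.    -0.973  0.233]
 [ 0.     0.233  0.973]
 [-1.     0.     0.   ]] 76.5466242027341
```

Request:
servo_tool --deltas '[[[0.2,-0.2,0.2,-0.06],[0.4,-0.4,0.4,-0.12],[0.6,-0.6,0.6,-0.18],[0.8,-0.8,0.8,-0.24],[1,-1,1,-0.3]]]' --claw 1

```text
time: 2.0
eef_pos: [0.2576, 0.5556, 0.3074]
tcp_rot: [-0.295, 0.642, 0.295, 0.643]
contact_force: [0.6, 0.2, -0.4]
opening: 1.0
```

Request:
servo_tool --deltas '[[[0.2,-0.2,0,-0.06],[0.4,-0.4,0,-0.12],[0.6,-0.6,0,-0.18],[0.8,-0.8,0,-0.24],[1,-1,0,-0.3]]]'

```text
time: 2.5
eef_pos: [0.3577, 0.4556, 0.3066]
tcp_rot: [-0.137, 0.694, 0.137, 0.694]
contact_force: [0.9, 0.2, 0.1]
opening: 0.998
```

Request:
servo_tool --deltas '[[[0.2,-0.2,0,-0.06],[0.4,-0.4,0,-0.12],[0.6,-0.6,0,-0.18],[0.8,-0.8,0,-0.24],[1,-1,0,-0.3]]]'

```text
time: 3.0
eef_pos: [0.4577, 0.3556, 0.3066]
tcp_rot: [0.029, 0.706, -0.029, 0.707]
contact_force: [-0.8, 0.3, -0.7]
opening: 1.0
```

Request:
servo_tool --deltas '[[[0.12,-0.2,0,0],[0.25,-0.4,0,0],[0.38,-0.6,0,0],[0.5,-0.8,0,0],[0.63,-1,0,0]]]'

```text
time: 3.5
eef_pos: [0.5204, 0.2556, 0.3066]
tcp_rot: [0.028, 0.706, -0.027, 0.707]
contact_force: [1.1, 0.2, 0.1]
opening: 0.999
```

Request:
servo_tool --deltas '[[[0,-0.2,0,0],[0,-0.4,0,0],[0,-0.6,0,0],[0,-0.8,0,0],[0,-1,0,0]]]'

```text
time: 4.0
eef_pos: [0.5199, 0.1556, 0.3066]
tcp_rot: [0.027, 0.706, -0.027, 0.707]
contact_force: [0.1, 0.8, -0.5]
opening: 1.004
```

Request:
servo_tool --deltas '[[[0,-0.2,0,0],[0,-0.4,0,0],[0,-0.6,0,0],[0,-0.8,0,0],[0,-1,0,0]]]'

```text
time: 4.5
eef_pos: [0.5199, 0.0557, 0.3066]
tcp_rot: [0.027, 0.706, -0.027, 0.707]
contact_force: [-0.3, -0.6, 0.3]
opening: 1.0
```

Request:
servo_tool --deltas '[[[0,-0.2,0,0],[0,-0.4,0,0],[0,-0.6,0,0],[0,-0.8,0,0],[0,-1,0,0]]]'

```text
time: 5.0
eef_pos: [0.5199, -0.0443, 0.3066]
tcp_rot: [0.027, 0.706, -0.027, 0.707]
contact_force: [-0.1, 0.2, -0.3]
opening: 1.001
```

Request:
servo_tool --deltas '[[[0,-0.2,0,0],[0,-0.4,0,0],[0,-0.6,0,0],[0,-0.8,0,0],[0,-1,0,0]]]'

```text
time: 5.5
eef_pos: [0.5199, -0.1443, 0.3066]
tcp_rot: [0.027, 0.706, -0.028, 0.707]
contact_force: [0.3, 0.2, -0.3]
opening: 0.998
```

Request:
servo_tool --deltas '[[[0,-0.2,0,0],[0,-0.4,0,0],[0,-0.6,0,0],[0,-0.8,0,0],[0,-1,0,0]]]'

```text
time: 6.0
eef_pos: [0.5199, -0.2444, 0.3066]
tcp_rot: [0.027, 0.706, -0.027, 0.707]
contact_force: [-0.4, -0.5, 0.6]
opening: 1.0
```

Request:
servo_tool --deltas '[[[0,-0.2,-0.2,0],[0,-0.4,-0.4,0],[0,-0.6,-0.6,0],[0,-0.8,-0.8,0],[0,-1,-1,0]]]'

```text
time: 6.5
eef_pos: [0.5199, -0.3447, 0.2057]
tcp_rot: [0.027, 0.707, -0.028, 0.707]
contact_force: [0.7, -0.4, 0.3]
opening: 0.999
```

Request:
servo_tool --deltas '[[[0,-0.2,-0.1,0],[0,-0.4,-0.2,0],[0,-0.63,-0.4,0],[0,-0.63,-0.4,0],[0,-0.63,-0.4,0]]]'

```text
time: 7.0
eef_pos: [0.5196, -0.4066, 0.1657]
tcp_rot: [0.028, 0.707, -0.027, 0.706]
contact_force: [-0.1, -0.0, 0.3]
opening: 0.999
```

```bash
python3 - <<'E'
from h import *
s=get_state();w=read_camera("wrist");cv2.imwrite("pics/e.png",w)
print(s["time"],s["eef_pos"],s["qpos"],recognise("wrist","indicator"))
for X in[(.520,-.407,.11),(.52,-.407,.035)]:print(pix("wrist",X,s))
E
```

```text
7.0 [ 0.51959088 -0.40655352  0.16565824] [-8.17641285e-01  2.87816308e-01  1.65106017e+00  3.89637198e-04
  1.20463149e+00 -7.39177855e-01] [{'at': [0.5231, -0.4001, 0.1078], 'p': 0.84}]
[254.76404965 203.03183766]
[254.80400637 177.5506235 ]
```

View pics/e.png

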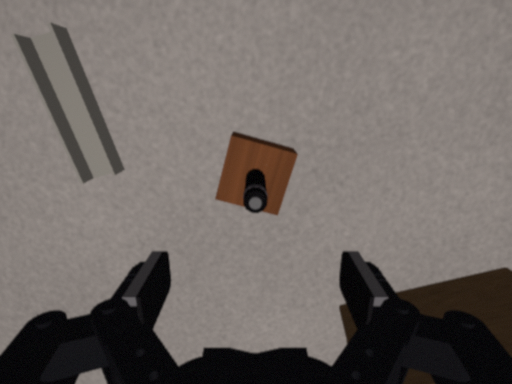

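The wrist view puts the indicator's top at (256,203), within about 1 px of the predicted (254.8,203), so it is centred. Next I'll descend and grip.

Request:
servo_tool --deltas '[[[0,0,-0.2,0],[0,0,-0.4,0],[0,0,-0.6,0],[0,0,-0.8,0],[0,0,-1,0]]]'

```text
time: 7.6
eef_pos: [0.521, -0.4061, 0.0675]
tcp_rot: [0.026, 0.706, -0.028, 0.707]
contact_force: [1.1, 1.0, 0.3]
opening: 0.998
```

Request:
servo_tool --deltas '[[[0,0,-0.04,0],[0,0,-0.04,0],[0,0,-0.04,0],[0,0,-0.04,0],[0,0,-0.04,0]]]' --claw -1 --force 30

```text
time: 8.1
eef_pos: [0.5207, -0.4073, 0.0643]
tcp_rot: [0.027, 0.706, -0.028, 0.707]
contact_force: [-0.6, 0.7, 1.9]
opening: 0.222
```

Request:
servo_tool --deltas '[[[0,0,0,0],[0,0,0,0],[0,0,0,0],[0,0,0,0],[0,0,0,0]]]'

```text
time: 8.6
eef_pos: [0.5207, -0.4074, 0.0642]
tcp_rot: [0.027, 0.706, -0.028, 0.707]
contact_force: [-1.4, 0.5, 5.3]
opening: 0.221
```

Request:
servo_tool --deltas '[[[0,0,0.1,0],[0,0,0.3,0],[0,0,0.5,0],[0,0,0.75,0],[0,0,1,0]]]'

```text
time: 9.1
eef_pos: [0.5196, -0.406, 0.1626]
tcp_rot: [0.028, 0.707, -0.027, 0.706]
contact_force: [0.6, -0.6, -0.2]
opening: 0.216
```

Request:
servo_tool --deltas '[[[0,0.2,0.2,0],[0,0.4,0.4,0],[0,0.6,0.6,0],[0,0.8,0.8,0],[0,1,1,0]]]'

```text
time: 9.6
eef_pos: [0.5196, -0.3054, 0.2628]
tcp_rot: [0.028, 0.707, -0.027, 0.706]
contact_force: [0.2, -0.5, 0.2]
opening: 0.22
```

Request:
servo_tool --deltas '[[[0,0.2,0,0],[0,0.4,0,0],[0,0.6,0,0],[0,0.8,0,0],[0,1,0,0]]]'

```text
time: 10.1
eef_pos: [0.5195, -0.2046, 0.261]
tcp_rot: [0.028, 0.707, -0.027, 0.706]
contact_force: [0.8, -0.6, -0.5]
opening: 0.219
```

Request:
servo_tool --deltas '[[[0,0.2,0,0],[0,0.4,0,0],[0,0.6,0,0],[0,0.8,0,0],[0,1,0,0]]]'

```text
time: 10.6
eef_pos: [0.5194, -0.1047, 0.2612]
tcp_rot: [0.028, 0.707, -0.027, 0.706]
contact_force: [0.4, -0.5, -1.0]
opening: 0.213
```

Request:
servo_tool --deltas '[[[0,0.2,0,0],[0,0.4,0,0],[0,0.6,0,0],[0,0.8,0,0],[0,1,0,0]]]'

```text
time: 11.1
eef_pos: [0.5192, -0.0049, 0.2613]
tcp_rot: [0.028, 0.707, -0.027, 0.706]
contact_force: [0.2, -0.2, -0.8]
opening: 0.217
```

Request:
servo_tool --deltas '[[[0,0.2,0,0],[0,0.4,0,0],[0,0.6,0,0],[0,0.8,0,0],[0,1,0,0]]]'

```text
time: 11.6
eef_pos: [0.519, 0.095, 0.2613]
tcp_rot: [0.027, 0.707, -0.027, 0.706]
contact_force: [0.1, 0.2, -0.8]
opening: 0.22
```

```bash
python3 - <<'E'
from h import *
s=get_state();w=read_camera("wrist");print(s["time"],s["eef_pos"],s["opening"],s["contact_force"])
a=np.array([.5374,.1759,.088]);print("hole pred",pix("wrist",a,s))
cv2.imwrite("pics/f.png",cv2.convertScaleAbs(w,alpha=1.5))
E
```

```text
11.6 [0.5190286  0.09501535 0.261257  ] 0.21988322508579436 [ 0.08809816  0.20759184 -0.76020798]
hole pred [265.68913365  93.46942135]
```

View pics/f.png

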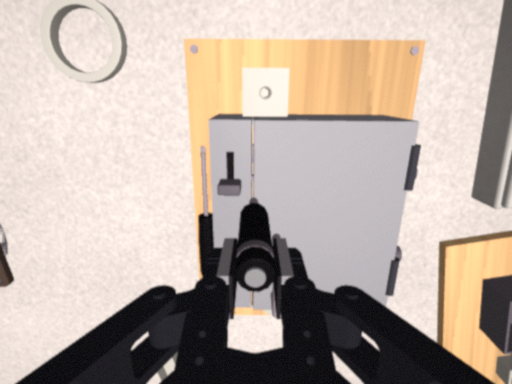

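The hole shows at (265,93) and the prediction was (265.7,93.5), so they agree. I'll move closer and measure again.

Request:
servo_tool --deltas '[[[0.06,0.27,0,0],[0.12,0.54,0,0],[0.18,0.81,-0.2,0],[0.18,0.81,-0.5,0],[0.18,0.81,-0.8,0]]]'

```text
time: 12.15
eef_pos: [0.5374, 0.1757, 0.1811]
tcp_rot: [0.027, 0.707, -0.027, 0.707]
contact_force: [0.5, -0.8, -1.0]
opening: 0.22
```

Request:
servo_tool --deltas '[[[0,0,0,0],[0,0,0,0],[0,0,0,0],[0,0,0,0],[0,0,0,0]]]'

```text
time: 12.65
eef_pos: [0.5389, 0.1744, 0.1842]
tcp_rot: [0.028, 0.706, -0.027, 0.708]
contact_force: [-0.5, 1.0, -0.1]
opening: 0.219
```

```bash
python3 - <<'E'
from h import *
s=get_state();w=read_camera("wrist");print(s["time"],s["eef_pos"],s["opening"])
a=np.array([.5374,.1759,.088]);p=pix("wrist",a,s);e=np.array(s["eef_pos"]);print("hole pred",p)
for dz in(.0458,-.029,-.059):print("axis",dz,pix("wrist",e+[0,0,dz],s))
sc=read_camera("scene");q=pix("scene",a);print("scene hole",q,"tip",pix("scene",e-[0,0,.059]),"top",pix("scene",e+[0,0,.046]))
x,y=q.astype(int);c=cv2.resize(sc[y-50:y+20,x-40:x+40],(400,350),interpolation=cv2.INTER_CUBIC)
x2,y2=p.astype(int);x2,y2=258,150
d=cv2.resize(w[50:225,158:358],(400,350),interpolation=cv2.INTER_CUBIC);print(x,y)
cv2.imwrite("pics/g.png",np.hstack([cv2.convertScaleAbs(d,alpha=1.8),cv2.convertScaleAbs(c,alpha=1.3)]))
E
```

```text
12.65 [0.53888924 0.17442971 0.18416099] 0.21915805997616467
hole pred [252.17422837 185.74508626]
axis 0.0458 [254.10746147 277.3493896 ]
axis -0.029 [253.96377865 215.61540256]
axis -0.059 [253.9298464  201.03625358]
scene hole [304.77557639 177.98670337] tip [305.60780647 167.98118184] top [308.06681422 136.48826371]
304 177
```

View pics/g.png

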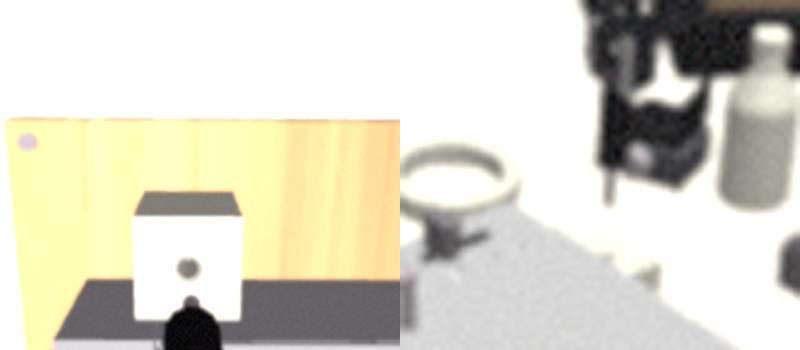

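The wrist crop has the hole at (252,184) and the pin tip at (253.5,200). The pin needs to shift about -1.5 mm in x and +1.8 mm in y. I'll apply that, go lower and measure again.

Request:
servo_tool --deltas '[[[-0.015,0.018,-0.1,0],[-0.015,0.018,-0.2,0],[-0.015,0.018,-0.3,0],[-0.015,0.018,-0.3,0],[-0.015,0.018,-0.3,0]]]'

```text
time: 13.25
eef_pos: [0.5361, 0.1762, 0.1515]
tcp_rot: [0.027, 0.707, -0.028, 0.706]
contact_force: [-0.1, -0.5, -0.9]
opening: 0.219
```

Request:
servo_tool --deltas '[[[0,0,0,0],[0,0,0,0],[0,0,0,0],[0,0,0,0],[0,0,0,0]]]'

```text
time: 13.75
eef_pos: [0.5366, 0.1763, 0.1526]
tcp_rot: [0.027, 0.706, -0.027, 0.707]
contact_force: [-0.8, 0.5, -1.4]
opening: 0.225
```

```bash
python3 - <<'E'
from h import *
s=get_state();w=read_camera("wrist");print(s["time"],s["eef_pos"],s["opening"])
s2=get_state();print(s2["eef_pos"])
a=np.array([.5374,.1762,.088]);p=pix("wrist",a,s);e=np.array(s["eef_pos"]);print("hole pred",p)
for dz in(-.029,-.059):print("axis",dz,pix("wrist",e+[0,0,dz],s))
sc=read_camera("scene");q=pix("scene",a);print("scene hole",q,"tip",pix("scene",e-[0,0,.059]))
x,y=q.astype(int);c=cv2.resize(sc[y-25:y+10,x-20:x+20],(400,350),interpolation=cv2.INTER_CUBIC)
d=cv2.resize(w[160:230,214:294],(400,350),interpolation=cv2.INTER_CUBIC);print(x,y)
cv2.imwrite("pics/h.png",np.hstack([cv2.convertScaleAbs(d,alpha=1.2),c]))
E
```

```text
13.75 [0.53660825 0.17628717 0.15263477] 0.22510310347474458
[0.53654052 0.17627909 0.15254907]
hole pred [255.07801734 198.66090888]
axis -0.029 [254.06398792 215.59402332]
axis -0.059 [254.11054347 200.99822287]
scene hole [304.84375162 177.95111277] tip [304.79499158 176.28501184]
304 177
```

View pics/h.png

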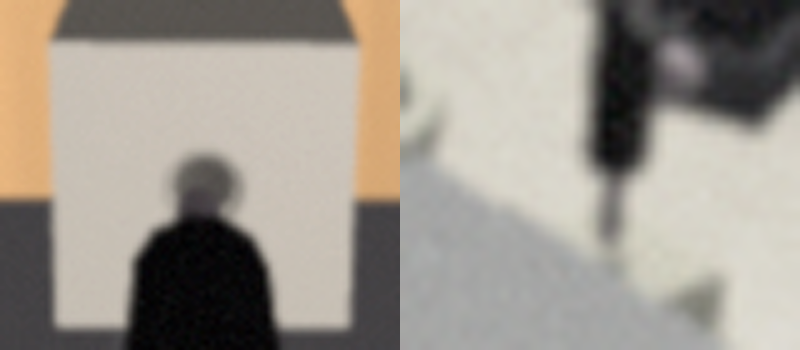

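The hole is at about (255,196.6) and the pin axis at about 253.8. I'll correct by +1 mm in both x and y, then insert slowly while watching the force.

Request:
servo_tool --deltas '[[[0.01,0.009,0,0],[0.01,0.009,-0.03,0],[0.01,0.009,-0.06,0],[0.01,0.009,-0.1,0],[0.01,0.009,-0.14,0]]]'

```text
time: 14.35
eef_pos: [0.5373, 0.1772, 0.1379]
tcp_rot: [0.027, 0.707, -0.027, 0.706]
contact_force: [0.4, 0.5, -0.7]
opening: 0.219
```

Request:
servo_tool --deltas '[[[0,0,0,0],[0,0,0,0],[0,0,0,0],[0,0,0,0],[0,0,0,0]]]'

```text
time: 14.85
eef_pos: [0.5377, 0.1772, 0.1387]
tcp_rot: [0.028, 0.706, -0.027, 0.707]
contact_force: [0.2, -0.8, -0.7]
opening: 0.217
```

Request:
servo_tool --deltas '[[[0,0,-0.03,0],[0,0,-0.07,0],[0,0,-0.11,0],[0,0,-0.15,0],[0,0,-0.18,0]]]'

```text
time: 15.35
eef_pos: [0.5372, 0.1771, 0.1197]
tcp_rot: [0.027, 0.707, -0.028, 0.706]
contact_force: [-0.5, 0.9, -0.6]
opening: 0.218
```

Request:
servo_tool --deltas '[[[0,0,-0.01,0],[0,0,-0.02,0],[0,0,-0.03,0],[0,0,-0.04,0],[0,0,-0.04,0]]]'

```text
time: 15.85
eef_pos: [0.5378, 0.1773, 0.1172]
tcp_rot: [0.028, 0.706, -0.027, 0.707]
contact_force: [-0.6, -0.8, 2.5]
opening: 0.216
```

Contact force is 2.5 N at z = 0.117, where the shoulder should seat. I'll press slightly more, release and look.

Request:
servo_tool --deltas '[[[0,0,-0.015,0],[0,0,-0.015,0],[0,0,-0.015,0],[0,0,-0.015,0],[0,0,-0.015,0]]]'

```text
time: 16.35
eef_pos: [0.5381, 0.1774, 0.1172]
tcp_rot: [0.028, 0.706, -0.027, 0.707]
contact_force: [-3.8, 0.2, 8.8]
opening: 0.221
```

Request:
servo_tool --deltas '[[[0,0,0,0],[0,0,0,0],[0,0,0,0],[0,0,0,0],[0,0,0,0]]]' --claw 0.3

```text
time: 16.85
eef_pos: [0.5374, 0.1771, 0.1146]
tcp_rot: [0.027, 0.707, -0.028, 0.706]
contact_force: [0.1, 0.6, -0.4]
opening: 0.648
```

Request:
servo_tool --deltas '[[[0,0,0.1,0],[0,0,0.3,0],[0,0,0.5,0],[0,0,0.75,0],[0,0,1,0]]]'

```text
time: 17.35
eef_pos: [0.5375, 0.1772, 0.2165]
tcp_rot: [0.027, 0.706, -0.027, 0.707]
contact_force: [1.8, 0.1, 0.5]
opening: 0.649
```

```bash
python3 - <<'E'
from h import *
s=get_state();w=read_camera("wrist");print(s["time"],s["eef_pos"],s["opening"])
a=np.array([.5376,.1772,.163]);print("top pred seated",pix("wrist",a,s),pix("wrist",a+[0,0,.01],s))
sc=read_camera("scene");print("scene top",pix("scene",a),"shoulder",pix("scene",a-[0,0,.075]))
c=cv2.resize(sc[130:195,270:340],(400,371),interpolation=cv2.INTER_CUBIC)
d=cv2.resize(w,(495,371));cv2.imwrite("pics/i.png",np.hstack([cv2.convertScaleAbs(d[:,:400],alpha=1.2),c]))
E
```

```text
17.35 [0.5374584  0.17718002 0.21649163] 0.6486026218579581
top pred seated [254.28197579 203.38311092] [254.27427096 208.05350369]
scene top [306.79448334 156.53220603] shoulder [305.11865233 177.8596014 ]
```

View pics/i.png

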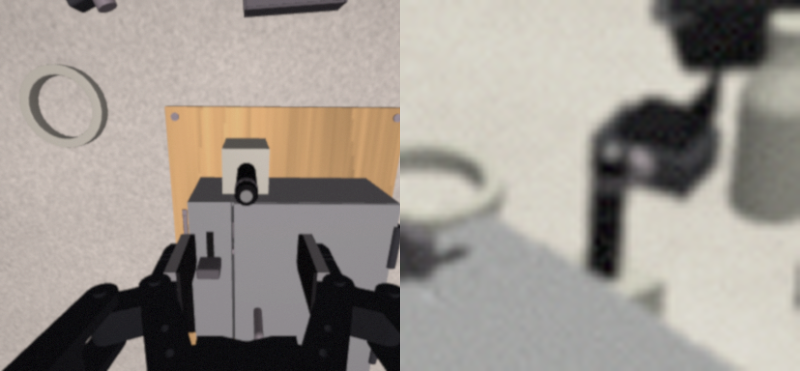

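The indicator is in the terminal: its top shows at (254,201) in full-size wrist pixels, and the seated prediction was (254,203). Now I'll go to the handle.

Request:
servo_tool --deltas '[[[0,-0.2,0,0],[0,-0.4,0,0],[0,-0.6,0,0],[0,-0.8,0,0],[0,-1,0,0]]]'

```text
time: 17.95
eef_pos: [0.537, 0.0764, 0.2142]
tcp_rot: [0.027, 0.707, -0.027, 0.706]
contact_force: [0.4, 0.0, -0.5]
opening: 0.65
```

Request:
servo_tool --deltas '[[[0,-0.2,0,0],[0,-0.4,0,0],[-0.02,-0.6,0,0],[-0.02,-0.8,0,0],[-0.02,-1,0,0]]]'

```text
time: 18.45
eef_pos: [0.535, -0.0235, 0.2142]
tcp_rot: [0.028, 0.707, -0.027, 0.706]
contact_force: [0.4, 1.2, 0.2]
opening: 0.647
```

Request:
servo_tool --deltas '[[[0,-0.03,0,0],[0,-0.03,0,0],[0,-0.03,0,0],[0,-0.03,0,0],[0,-0.03,0,0]]]'

```text
time: 18.95
eef_pos: [0.5355, -0.0251, 0.2149]
tcp_rot: [0.027, 0.707, -0.027, 0.707]
contact_force: [0.9, -0.1, -0.4]
opening: 0.651
```

```bash
python3 - <<'E'
from h import *
s=get_state();w=read_camera("wrist");print(s["time"],s["eef_pos"],s["opening"])
print("bar pred",[pix("wrist",X,s).round(1) for X in[(.5389,.0141,.152),(.5357,-.0258,.152),(.5325,-.0657,.152)]])
print(recognise("wrist","handle_bar")[:2])
cv2.imwrite("pics/j.png",cv2.convertScaleAbs(w,alpha=1.5))
E
```

```text
18.95 [ 0.53549454 -0.02505557  0.21491631] 0.6508832628197656
bar pred [array([254.7, 152.1]), array([254.5, 200.2]), array([254.3, 243.5])]
[{'at': [0.5992, 0.0366, 0.1096], 'p': 0.92}]
```

View pics/j.png

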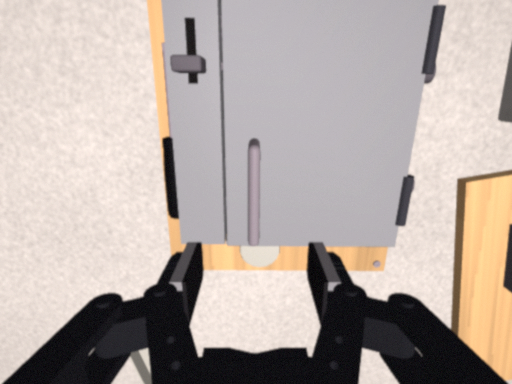

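The bar runs from (254,140) to (253,245), as predicted and between the fingers. I'll descend, grip and tug.

Request:
servo_tool --deltas '[[[0,0,-0.2,0],[0,0,-0.4,0],[0,0,-0.6,0],[0,0,-0.8,0],[0,0,-0.86,0]]]'

```text
time: 19.55
eef_pos: [0.5339, -0.0252, 0.1264]
tcp_rot: [0.028, 0.708, -0.027, 0.705]
contact_force: [0.1, 0.2, 0.4]
opening: 0.649
```

Request:
servo_tool --deltas '[[[0,0,0,0],[0,0,0,0],[0,0,0,0],[0,0,0,0],[0,0,0,0]]]' --claw -1 --force 30

```text
time: 20.05
eef_pos: [0.5359, -0.0259, 0.1297]
tcp_rot: [0.027, 0.706, -0.028, 0.707]
contact_force: [-0.1, -1.1, 0.3]
opening: -0.002
```

Request:
servo_tool --deltas '[[[0,0,0,0],[0,0,0,0],[0,0,0,0],[0,0,0,0],[0,0,0,0]]]'

```text
time: 20.55
eef_pos: [0.5355, -0.0258, 0.1289]
tcp_rot: [0.027, 0.707, -0.027, 0.707]
contact_force: [0.5, 0.5, -0.3]
opening: -0.003
```

Request:
servo_tool --deltas '[[[0,0,0.02,0],[0,0,0.04,0],[0,0,0.06,0],[0,0,0.06,0],[0,0,0.06,0]]]'

```text
time: 21.05
eef_pos: [0.5356, -0.0259, 0.1351]
tcp_rot: [0.027, 0.706, -0.028, 0.707]
contact_force: [0.4, -0.0, 0.0]
opening: 0.0
```

The opening reads 0, so the fingers closed on nothing. I'll take a look.

```bash
python3 - <<'E'
from h import *
s=get_state();w=read_camera("wrist");print(s["time"],s["eef_pos"],s["opening"],s["contact_force"])
b=np.array([.5357,-.0258,.147]);print("bar",pix("wrist",b,s),"tcp",pix("wrist",s["eef_pos"],s),"scene bar",pix("scene",b))
sc=read_camera("scene");x,y=pix("scene",b).astype(int)
c=cv2.resize(sc[y-40:y+30,x-40:x+40],(400,350),interpolation=cv2.INTER_CUBIC)
d=cv2.resize(w[130:340,134:374],(400,350),interpolation=cv2.INTER_CUBIC);cv2.imwrite("pics/k.png",np.hstack([cv2.convertScaleAbs(d,alpha=1.6),c]))
E
```

```text
21.05 [ 0.53558022 -0.02587351  0.13510919] 0.00019519389551370217 [ 0.35003272 -0.01052042  0.03386808]
bar [254.16925262 243.02912338] tcp [254.00537293 233.95215709] scene bar [253.88759321 186.49928572]
```

View pics/k.png

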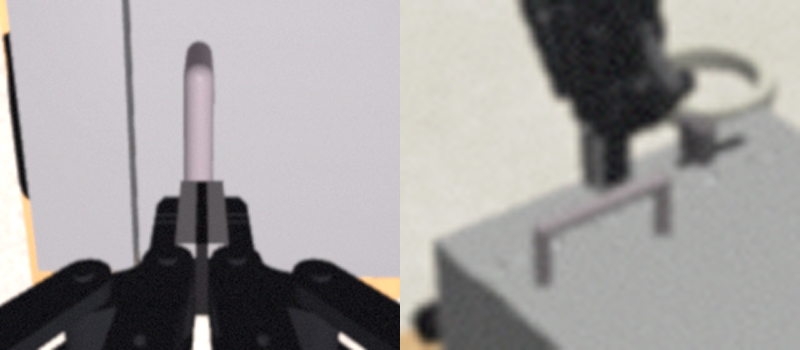

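The fingers shut above the bar. Both views put the real fingertips about 20 mm behind the reported TCP. I'll reopen, go about 19 mm lower (still clear of the cover in either case) and grip again.

Request:
servo_tool --deltas '[[[0,0,0,0],[0,0,0,0],[0,0,0,0],[0,0,0,0],[0,0,0,0]]]' --claw 0.3

```text
time: 21.65
eef_pos: [0.5355, -0.0258, 0.1349]
tcp_rot: [0.027, 0.707, -0.027, 0.707]
contact_force: [-0.6, 0.6, -0.3]
opening: 0.65
```

Request:
servo_tool --deltas '[[[0,0,-0.06,0],[0,0,-0.12,0],[0,0,-0.18,0],[0,0,-0.2,0],[0,0,-0.2,0]]]'

```text
time: 22.15
eef_pos: [0.535, -0.0257, 0.1141]
tcp_rot: [0.028, 0.707, -0.027, 0.706]
contact_force: [-0.2, 0.8, -0.0]
opening: 0.649
```

Request:
servo_tool --deltas '[[[0,0,0,0],[0,0,0,0],[0,0,0,0],[0,0,0,0],[0,0,0,0]]]' --claw -1

```text
time: 22.65
eef_pos: [0.5343, -0.0258, 0.1153]
tcp_rot: [0.027, 0.708, -0.027, 0.705]
contact_force: [-6.4, -0.7, 3.9]
opening: 0.1
```

Request:
servo_tool --deltas '[[[0,0,0,0],[0,0,0,0],[0,0,0,0],[0,0,0,0],[0,0,0,0]]]'

```text
time: 23.15
eef_pos: [0.5343, -0.0257, 0.1153]
tcp_rot: [0.027, 0.708, -0.027, 0.705]
contact_force: [-4.5, 0.0, 4.6]
opening: 0.094
```

Gripped, with an opening of 0.10. Now the tug.

Request:
servo_tool --deltas '[[[0,0,0.02,0],[0,0,0.04,0],[0,0,0.06,0],[0,0,0.06,0],[0,0,0.06,0]]]'

```text
time: 23.65
eef_pos: [0.5359, -0.0259, 0.1209]
tcp_rot: [0.027, 0.706, -0.028, 0.707]
contact_force: [1.7, 0.3, -3.7]
opening: 0.1
```

Request:
servo_tool --deltas '[[[0,0,0.02,0],[0,0,0.04,0],[0.02,0,0.06,0],[0.02,0,0.06,0],[0.02,0,0.06,0]]]'

```text
time: 24.15
eef_pos: [0.5379, -0.026, 0.1271]
tcp_rot: [0.027, 0.706, -0.028, 0.707]
contact_force: [2.2, -1.0, -5.2]
opening: 0.099
```

It has risen about 12 mm with about 5 N of resistance. I'll lift a little more to separate free from caught.

Request:
servo_tool --deltas '[[[0.01,0,0.03,0],[0.02,0,0.06,0],[0.03,0,0.09,0],[0.03,0,0.1,0],[0.03,0,0.1,0]]]'

```text
time: 24.65
eef_pos: [0.5418, -0.0263, 0.1374]
tcp_rot: [0.027, 0.705, -0.028, 0.708]
contact_force: [7.2, -3.0, -6.3]
opening: 0.096
```

The lift follows the cover's arc: 7.5 mm forward and 22 mm up, which is about 0.15 rad. The opening still shows the bar held and there is no hard stop, so the cover isn't caught and the slide can stay where it is. I'll keep raising it along the arc.

Request:
servo_tool --deltas '[[[0.044,-0.008,0.073,0],[0.08,-0.011,0.14,0],[0.118,-0.014,0.204,0],[0.18,-0.019,0.297,0],[0.251,-0.025,0.385,0]]]'

```text
time: 25.15
eef_pos: [0.5651, -0.0283, 0.1761]
tcp_rot: [0.027, 0.708, -0.027, 0.706]
contact_force: [-0.4, -1.9, -3.3]
opening: 0.101
```

```bash
python3 - <<'E'
from h import *
s=get_state();print(s["time"],s["eef_pos"],s["opening"],s["contact_force"])
E
```

```text
25.15 [ 0.56511517 -0.02829929  0.17606776] 0.10090490552185122 [-0.42199454 -1.92972425 -3.33141351]
```

Request:
servo_tool --deltas '[[[0.061,-0.005,0.066,0],[0.126,-0.01,0.129,0],[0.194,-0.015,0.187,0],[0.265,-0.021,0.242,0],[0.34,-0.027,0.292,0]]]'

```text
time: 25.65
eef_pos: [0.5993, -0.0312, 0.2069]
tcp_rot: [0.027, 0.707, -0.028, 0.706]
contact_force: [-6.3, -2.1, 4.7]
opening: 0.097
```

Request:
servo_tool --deltas '[[[0.078,-0.006,0.045,0],[0.157,-0.013,0.086,0],[0.24,-0.019,0.121,0],[0.324,-0.026,0.152,0],[0.411,-0.033,0.178,0]]]'

```text
time: 26.15
eef_pos: [0.6419, -0.0348, 0.2266]
tcp_rot: [0.027, 0.706, -0.028, 0.708]
contact_force: [-3.7, -2.0, 5.3]
opening: 0.098
```

Request:
servo_tool --deltas '[[[0,0,0,0],[0,0,0,0],[0,0,0,0],[0,0,0,0],[0,0,0,0]]]'

```text
time: 26.65
eef_pos: [0.6421, -0.0348, 0.2266]
tcp_rot: [0.027, 0.705, -0.028, 0.708]
contact_force: [-3.9, -1.3, 7.9]
opening: 0.096
```

Request:
servo_tool --deltas '[[[0,0,0,0],[0,0,0,0],[0,0,0,0],[0,0,0,0],[0,0,0,0]]]'

```text
time: 27.15
eef_pos: [0.6421, -0.0348, 0.2266]
tcp_rot: [0.027, 0.705, -0.028, 0.708]
contact_force: [-4.0, -1.7, 6.4]
opening: 0.096
```

```bash
python3 - <<'E'
from h import *
s=get_state();sc=read_camera("scene");w=read_camera("wrist");t=read_camera("top");print(s["time"],s["eef_pos"],s["opening"],s["contact_force"])
for q in["indicator","round_box","tape_roll","screwdriver","cleaver","bottle","trunking","parts_tray"]:print(q,[[(np.round(d["at"],3).tolist(),round(d["p"],2)) for d in recognise(c,q)[:1]] for c in("scene","top")])
c=cv2.resize(sc[100:280,170:350],(600,600),interpolation=cv2.INTER_CUBIC);cv2.imwrite("pics/l.png",c)
e=cv2.resize(t[120:235,175:325],(200,153));c[:153,:200]=e;cv2.imwrite("pics/l.png",c)
E
```

```text
27.15 [ 0.64207348 -0.03480148  0.22661322] 0.09628938150318322 [-3.95355396 -1.68745965  6.4301383 ]
indicator [[([0.652, -0.043, 0.073], 0.67)], [([0.537, -0.132, 0.047], 0.58)]]
round_box [[([0.544, -0.136, 0.042], 0.79)], [([0.537, -0.132, 0.047], 0.63)]]
tape_roll [[([0.284, 0.259, 0.02], 0.44)], [([0.318, 0.257, 0.019], 0.77)]]
screwdriver [[([0.44, -0.086, 0.034], 0.42)], []]
cleaver [[], [([0.386, 0.384, 0.038], 0.74)]]
bottle [[([0.475, 0.404, 0.067], 0.9)], [([0.464, 0.407, 0.085], 0.84)]]
trunking [[([0.336, -0.331, 0.012], 0.81)], [([0.335, -0.324, 0.005], 0.69)]]
parts_tray [[([0.599, 0.412, 0.015], 0.74)], [([0.602, 0.41, 0.003], 0.75)]]
```

View pics/l.png

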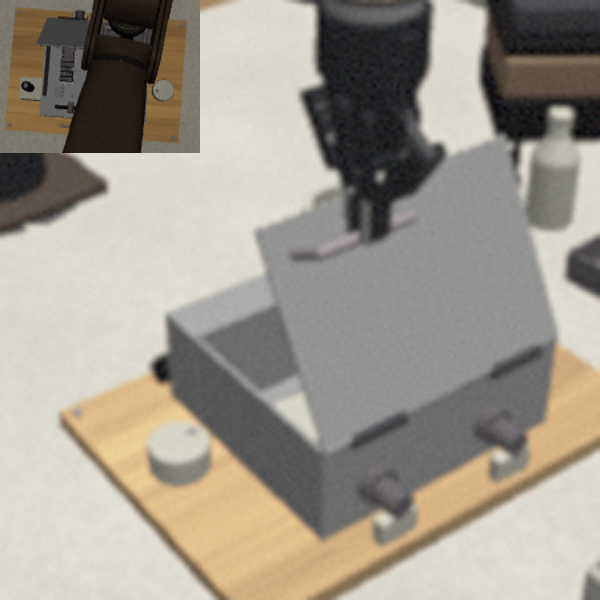

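The scene view shows the cover open to roughly 60° with the bar at about (360,240), between the fingers. The top inset shows the indicator in the terminal at about (27,87). The arm is still, so I'll hand in.

```bash
python3 -c "
from plant import *
print(sign_off());s=get_state();print(s['time'],s['eef_pos'],s['opening'],s['contact_force'])"
```

```text
the job is handed in; nothing more can be done
None
the job is handed in; nothing more can be done
```

I plugged the indicator into the test terminal and let go. Then I tugged the cover, found it was not caught, and raised it by its handle to about 60° (1.05 rad). I handed the job in at about 27 s with the handle still held. I left the thumb slide alone because nothing was holding the cover.

**Last checks**
- **Indicator:** contact force rose where the shoulder should seat. After release, its top was within about 3 px of the seated position in the wrist view, and the last top view still shows it in the terminal.
- **Tug:** the cover rose past the 7 mm catch limit with no hard stop, at a net force of about 5–6 N, which is more than the 2–3 N stated for a free cover. I judged it free because the hand followed the cover's arc, with the bar still gripped.
- **Cover at the end:** the hand did not move over the last 1 s before hand-in. The gripper opening of 0.096 matches the 10 mm bar, and the tool read about 7 N.
- **Bystanders:** the round box, bottle, trunking, parts tray, cleaver and tape roll were where they started, to within a few mm in at least one view.

**Failed or disagreed**
- **First handle grasp:** the fingers shut above the bar on nothing, because the real fingertips sit about 20 mm behind the reported tool point. I went lower and gripped again before the tug.
- **Networks:** in the final pictures they put the indicator and, from the scene camera, the tape roll (32 mm off) in the wrong place. The indicator contradicts the picture and the tape roll contradicts its top-camera position. They gave only a weak reading for the screwdriver (0.42), and it disagreed with the first top-camera one, so its position is not confirmed.

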